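# Scrape the clamping fixture clean and hold its spring jaw open at the mark

### The job

Take the orange scraper block and push the three metal offcuts off the fixture's bed into its blue trough, touching them only with the scraper, then stand the scraper upright on the worktop again and let go of it. Then take the black knob and pull the spring jaw back until its yellow pointer is level with the red mark, and finish while holding it there, still gripping the knob, so that a new part can be laid in. Leave everything else on the worktop where it is.

Things in the scene. Friction and masses are not known exactly. Their poses are not given: they have to be found in the camera images.
- fixture: Clamping fixture screwed to the worktop, 70 mm (its x) by 212 mm (its y, -111 to +101), origin at worktop height. Along its y: blue trough (+60 to +101 mm), flat aluminium bed (-20 to +60 mm, 56 mm wide, top 20 mm above the worktop, no rim: things pushed over its +y edge drop into the trough), then two steel rails (tops at 18 mm) between which the spring jaw slides.
- trough (a point): Centre of the blue open trough's floor, 6 mm above the worktop, at fixture x 0, y +79 mm. Inside it is 64 mm wide (fixture x) and 38 mm long; its rim is 20 mm above the worktop, flush with the bed's top.
- jaw (a joint): Spring jaw's travel in m: 0 = shut (where the spring always returns it; its jaw plate then ends at fixture y -20 mm, up to 37 mm above the worktop), growing as it is pulled along the fixture's -y away from the bed; end stop at 0.038. The spring pulls back with about 3 N at 0 and 6 N at 0.03.
- knob_mid (a point): Middle of the upright part of the jaw's black pull knob to grip: round, 20 mm in diameter, from 38 to 74 mm above the worktop (this point is at 56 mm), with a yellow band; it moves with the jaw. Shut, it stands at fixture x 0, y -47 mm; below the knob the jaw's grey body is 36 mm wide with its top at 30 mm.
- pointer (a point): Tip of the jaw's thin yellow pointer, on its -x side, 22 mm above the worktop, level with the knob's axis along the fixture's y. Axes parallel to the fixture's.
- mark: Red index mark: a 2 mm red blade on a dark clip beside the rail on the fixture's -x side, top 26 mm high; origin at worktop height in the blade's plane, axes parallel to the fixture's. It is set 20 to 30 mm from the shut pointer along the fixture's -y. The pointer is level with it when its y in this frame is 0. It does not move.
- scraper: Orange scraper block with a black rubber foot, 66 mm wide (its x), 20 mm thick (its y), 55 mm high, 100 g, standing upright on the worktop to the left or right of the fixture; origin at the centre of its underside. Pinch it across its thickness, above the 10 mm high foot.
- offcut_brass: Brass disc offcut, 14 mm across, 8 mm high, lying loose on the bed; origin at its middle (4 mm above the bed).
- offcut_steel: Dark steel block offcut, 15x10x8 mm, lying loose on the bed; origin at its middle (4 mm above the bed).
- offcut_copper: Copper L-shaped offcut, 12x12x8 mm, lying loose on the bed; origin at its middle (4 mm above the bed).
- tape_roll: Bystander: roll of beige tape, 68 mm across, 19 mm high, lying flat; origin at its underside. Leave alone.
- brass_coupling: Bystander: small brass fitting, 22 mm across, 25 mm high, behind the fixture; origin at its underside. Leave alone.
- thumb_nut: Bystander: white knurled nut, 26 mm across, 17 mm high, behind the fixture; origin at its underside. Leave alone.
- solvent_bottle: Bystander: white bottle with a blue cap, 52 mm across, 125 mm high, at the back; origin at its underside. Leave alone.
- adhesive_bottle: Bystander: dark bottle with a yellow cap, 40 mm across, 85 mm high, at the back; origin at its underside. Leave alone.

How it is judged (in metres and radians):
On the way, in this order (a step that is already met when the one before it is completed fails the run):
1. all three offcuts lie in the trough (y of offcut_brass in the frame of fixture between 0.06 and 0.1 m and x of offcut_brass in the frame of fixture between -0.035 and 0.035 m and z of each of offcut_brass, offcut_steel, offcut_copper in the frame of fixture below 0.021 m and y of offcut_steel in the frame of fixture between 0.06 and 0.1 m and x of offcut_steel in the frame of fixture between -0.035 and 0.035 m and y of offcut_copper in the frame of fixture between 0.06 and 0.1 m and x of offcut_copper in the frame of fixture between -0.035 and 0.035 m), for 0.2 s.
2. the scraper stands upright on the worktop, let go (height (world z) of scraper below 0.003 m and angle between scraper's own z axis and vertical below 0.1 rad and contact force between the fingers and scraper below 0.1 N), for 0.2 s.
3. the jaw is pulled to the mark (y of pointer in the frame of mark between -0.003 and 0.003 m and contact force between the fingers and jaw above 1 N), for 0.3 s.
At the end, for the whole second after the job is handed in: The fingers hold the jaw at rest with its pointer within 3 mm of the red mark along the slide; nothing but the robot holds it; all three offcuts lie in the trough; the scraper stands upright on the worktop (foot within 3 mm of it, tilt under 0.1 rad), let go (all of step 1 and all of step 2 and y of pointer in the frame of mark between -0.003 and 0.003 m and velocity of joint jaw between -0.005 and 0.005 m/s and contact force between the fingers and jaw above 1.5 N and contact force between scraper and jaw below 0.1 N); the arm keeps its last pose, push and grip.
It fails at once if a bystander is shifted by more than 20 mm (distance of any of tape_roll, brass_coupling, thumb_nut, solvent_bottle, adhesive_bottle from where it was at the start of the episode above 0.02 m).
It fails at once if the gripper touches an offcut (only the scraper may) (contact force between any of the arm, the fingers and offcut_brass above 0.2 N or contact force between any of the arm, the fingers and offcut_steel above 0.2 N or contact force between any of the arm, the fingers and offcut_copper above 0.2 N).
It also fails if it takes over 56 s, if anything falls off the work surface, if the arm or the gripper's body presses on something with over 40 N, if the wrist force passes 120 N, or if a joint passes its speed limit or range.

### The arm

A 7-joint arm with a two-finger parallel gripper is mounted at the origin on a cart in front of the work surface, level with it; the furniture and walls round the work are solid. World frame = base frame: x ahead of the robot, y to its left, z up, the work surface at z = 0. Lengths are in m, angles in degrees, forces in N, time in s.
With the tool pointing down it reaches from about 0.35 to 0.9 m from the base axis. Payload 8.1 kg.
Tool frame: the origin (TCP) lies midway between the tips of the shut fingers; the grasp point (between the pads) lies 19 mm behind it; z points along the fingers, y is the line along which they close (so a half turn about z gives the same grasp; the last joint's range is limited). The gripper opens to 92 mm and grips with 3 to 60 N. Pads are 19 mm wide; open, the fingers measure 130 mm over their backs; the gripper's body (75 mm by 190 mm) begins 47 mm behind the grasp point.
Start: joints at [66.887, 24.895, 1.432, 90.138, -0.665, 64.973, -4.303], TCP at [0.185, -0.597, 0.227] pointing down, gripper open.
Joint ranges: [-149.89, 149.89], [-25.12, 119.58], [-72.63, 75.52], [4.76, 147.25], [-75.54, 255.54], [6.69, 114.76], [-157.13, 157.13]. Speed limits (degrees/s): [127.2, 127.2, 172.46, 172.46, 180, 180, 180].

### API

Orientations are given as [roll, pitch, yaw] about the fixed x, y, z axes, in that order (R = Rz(yaw) Ry(pitch) Rx(roll)).
In Python, from plant import ctrl gives the robot as it stands. The module is installed in compiled form; this text tells all that it offers.
- The arm moves only by the tool carry_out, never from a script. Its argument "steps" is a list of rows, each a list of 5 numbers: the closure, from -1 (fully open) to 1 (shut), then the shift along the tool's x, y, z normalised to -1 to 1, where 1 is 2.5 cm, then the turn about the tool's z normalised to -1 to 1, where 1 is 45 degrees. A call has 1 to 8 rows; each row shifts and turns the commanded pose from where the row before left it, along the tool's axes as they then stand; what a row does not reach is not made up. A row lasts 1/8 s, in which the tool goes at most 62.5 mm and 10.7 degrees, less where a joint would pass 70% of its speed; a pose out of reach is approached as far as the arm can. A call with a number of a shift or a turn outside -1 to 1 is refused whole. A call with a gripper value outside its range is refused whole. The fingers move at their own pace and stop on an object; "grip_force" is the grip in N (left out, the last holds). Time passes only in rows, so rows that do not move let the fingers close. It gives the time, the measured TCP pose, the force, the opening and the grip force at its end, in the units of the state.
- ctrl.observe(): the state, without advancing time (a new reading comes with each control period).
- ctrl.read_camera(name): name is "side" or "top" or "wrist"; returns a dict with "img" (420x560x3 uint8, red, green, blue), "fov_y" (degrees; the focal length in pixels is half the picture's height over the tangent of half this angle, whatever the lens; pixels are square), "cx", "cy" (the principal point, pixels), "cam_to_world" (4x4, takes a point from camera to world coordinates). Camera axes: x right, y up, looking along -z (the intrinsics and any distortion apply to the point x, -y, -z); pixel columns grow to the right and rows downward; lengths in m; the calibration is good to about 2 mm. A picture is of the moment at which its call begins. There is no depth.
- ctrl.sign_off(): hands the job in; it is judged then, once.
The state is a dict: "time_s": time; "q": joint angles; "qd": joint speeds; "effort": joint torques, N m; "position": TCP position; "tool_rot": TCP orientation; "wrist_force": force on the tool from outside, world axes, zero at the start; "ft_torque": the same for the moment, N m; "finger_gap": finger opening in m; "gripper_force": force on a finger pad.
Only numpy, scipy, OpenCV 4.12 (cv2) and the standard library are available. Lean on these libraries where they do the work, as an engineer would, in place of code of your own. Each camera call takes 0.05 s, during which the arm holds its last target. There are 200 camera calls.

## Working session

There is one attempt and no reset: what is moved stays moved. The work goes in short steps, Python scripts to look and compute and a tool call to move; the robot and the scene stay as the last step left them, time stands still between calls to the robot, and variables do not carry over. Pictures are saved under pics/ and viewed, at most 10 in all, crops included, and the job is handed in when it is done.

Besides the shell and the picture viewer there is one more tool, called after "Emit:" as name([rows], argument=value, ...), one row to a line, values as JSON. carry_out: Moves the arm, as the interface text tells. Scaled input: -1 to 1 covers 2.5 cm each way for a shift and 45 degrees each way for a turn. Its arguments: {"type":"object","properties":{"steps":{"type":"array","items":{"type":"array","items":{"type":"number","minimum":-1,"maximum":1}}},"grip_force":{"type":"number"}},"required":["steps"]}

```bash
mkdir -p pics; ls; cat > h.py <<'E'
import numpy as np, cv2
from plant import ctrl
def shot(name,fn):
    d=ctrl.read_camera(name); cv2.imwrite('pics/'+fn+'.png',d['img'][:,:,::-1]); np.save('pics/'+fn+'.npy',d,allow_pickle=True); return d
def load(fn): return np.load('pics/'+fn+'.npy',allow_pickle=True).item()
def ray(d,u,v):
    f=d['img'].shape[0]/2/np.tan(np.radians(d['fov_y'])/2); T=np.array(d['cam_to_world'])
    r=T[:3,:3]@np.array([(u-d['cx'])/f,-(v-d['cy'])/f,-1]); return T[:3,3],r
def at(d,u,v,z):
    o,r=ray(d,u,v); return o+r*(z-o[2])/r[2]
def proj(d,p):
    f=d['img'].shape[0]/2/np.tan(np.radians(d['fov_y'])/2); T=np.array(d['cam_to_world'])
    c=T[:3,:3].T@(np.array(p)-T[:3,3]); return d['cx']+f*c[0]/-c[2], d['cy']-f*c[1]/-c[2]
E
python3 - <<'E'
from h import *
for n in ('top','side'):
    d=shot(n,n+'0'); print(n,{k:v for k,v in d.items() if k!='img'})
s=ctrl.observe(); print(s)
E
```

```text
pics
top {'fov_y': 42.45835235648472, 'cx': 271.316709380133, 'cy': 204.39172308722274, 'cam_to_world': array([[-0.01037909,  0.99790239, -0.0638991 ,  0.45681049],
       [-0.99958062, -0.01208174, -0.02631744, -0.03833882],
       [-0.02703425,  0.06359915,  0.99760929,  1.28356475],
       [ 0.        ,  0.        ,  0.        ,  1.        ]])}
side {'fov_y': 51.126631507943955, 'cx': 283.93676021167715, 'cy': 207.88251552066768, 'cam_to_world': array([[-0.89817332,  0.25203542, -0.36022608,  0.23623527],
       [-0.4396025 , -0.5257744 ,  0.7282245 ,  0.59498204],
       [-0.00585928,  0.81242811,  0.58303194,  0.56247078],
       [ 0.        ,  0.        ,  0.        ,  1.        ]])}
{'time_s': 0.1, 'q': array([66.885449  , 24.93109556,  1.42969823, 90.18325698, -0.66434852,
       64.97287994, -4.30267766]), 'qd': array([ 0.01885564, -0.06598671, -0.07292856, -0.08838233, -0.09835545,
        0.05585008,  0.01925489]), 'effort': array([ 4.02759659e-03, -6.69131112e+01,  9.88736339e-01, -3.15144217e+01,
       -6.03799056e-02,  3.74498684e-02,  4.02139131e-05]), 'position': array([ 0.18501923, -0.59651518,  0.22604226]), 'tool_rot': array([-1.79921370e+02,  6.94414044e-03,  1.72334671e+01]), 'wrist_force': array([ 0.62827216, -0.8185933 , -0.07210112]), 'ft_torque': array([-0.04715227,  0.01919966, -0.00827786]), 'gripper_force': 0.0, 'finger_gap': 0.09178641759235845}
```

View pics/top0.png

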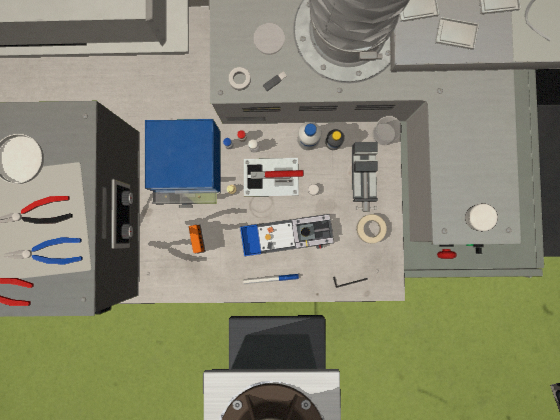

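View pics/side0.png

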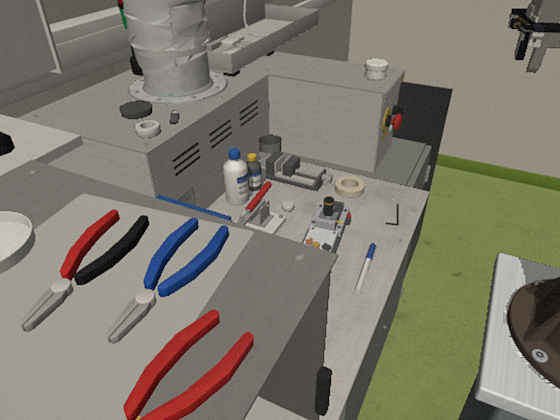

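The top view shows the fixture at about (288,236): the trough is on its left at (250,240) and the knob is near (306,232). The orange scraper is at (196,238) and the tape roll at (371,228). I'll enlarge it for accurate pixel positions.

```bash
python3 - <<'E'
from h import *
d=load('top0'); im=d['img'][205:265,180:340,::-1]
cv2.imwrite('pics/crop.png',cv2.resize(im,None,fx=5,fy=5,interpolation=cv2.INTER_CUBIC))
hsv=cv2.cvtColor(d['img'],cv2.COLOR_RGB2HSV)
m=cv2.inRange(hsv[215:265,180:215],(5,150,80),(20,255,255)); ys,xs=np.nonzero(m); print(xs.min()+180,xs.max()+180,ys.min()+215,ys.max()+215, cv2.minAreaRect(np.stack([xs+180,ys+215],1).astype(np.float32)))
m=cv2.inRange(hsv[205:265,230:345],(100,130,50),(130,255,255)); ys,xs=np.nonzero(m); print(cv2.minAreaRect(np.stack([xs+230,ys+205],1).astype(np.float32)))
E
```

```text
189 203 225 252 ((195.9053955078125, 238.43243408203125), (27.454631805419922, 10.850333213806152), 80.53767395019531)
((250.1899871826172, 239.8300018310547), (29.415645599365234, 16.54629898071289), 81.8698959350586)
```

View pics/crop.png

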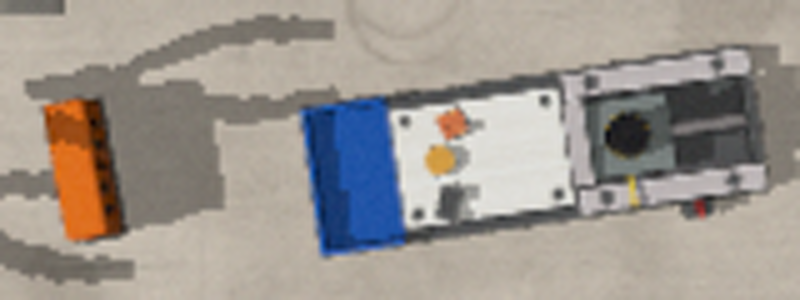

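The crop shows copper at (453,123), brass (440,160), steel (455,200), knob (628,134), pointer tip (635,205) and red mark (701,207). The top of the scraper spans roughly (47..95, 100..240).

```bash
python3 - <<'E'
from h import *
d=load('top0')
P=lambda x,y,z: at(d,180+(x+.5)/5-.5,205+(y+.5)/5-.5,z)
pts=dict(TL=(303,107,.02),TB=(325,257,.02),bedTL=(388,98,.02),bedTB=(405,244,.02),RL=(747,46,.018),RB=(767,188,.018),cop=(453,123,.028),bra=(440,160,.028),ste=(457,200,.028),knob=(628,134,.074),mark=(701,208,.026),ptr=(634,192,.022),s1=(46,106,.055),s2=(92,100,.055),s3=(70,243,.055),s4=(113,236,.055))
R={k:P(*v) for k,v in pts.items()}
for k,v in R.items(): print(k,np.round(v,4))
ax=(R['TL']+R['TB']-R['RL']-R['RB'])[:2]; yaw=np.arctan2(-ax[0],ax[1]); print('yaw',np.degrees(yaw),np.linalg.norm(ax)/2)
ey=np.array([-np.sin(yaw),np.cos(yaw)]); ex=np.array([np.cos(yaw),np.sin(yaw)])
O=(R['TL']+R['TB']+R['RL']+R['RB'])[:2]/4+ey*0.005; print('O',O)
for k,v in R.items(): print(k,np.round([ex@(v[:2]-O)*1e3,ey@(v[:2]-O)*1e3],1))
E
```

```text
TL [0.4879 0.0684 0.02  ]
TB [0.4179 0.0586 0.02  ]
bedTL [0.4917 0.0285 0.02  ]
bedTB [0.4236 0.0212 0.02  ]
RL [ 0.5142 -0.1396  0.018 ]
RB [ 0.4479 -0.1477  0.018 ]
cop [ 0.4796 -0.002   0.028 ]
bra [0.4625 0.0042 0.028 ]
ste [ 0.4439 -0.0035  0.028 ]
knob [ 0.473  -0.0815  0.074 ]
mark [ 0.439  -0.1164  0.026 ]
ptr [ 0.4467 -0.0857  0.022 ]
s1 [0.4888 0.1829 0.055 ]
s2 [0.4913 0.1618 0.055 ]
s3 [0.4264 0.172  0.055 ]
s4 [0.4294 0.1524 0.055 ]
yaw 7.731085703501241 0.20903614978758214
O [ 0.46632055 -0.03514307]
TL [35.4 99.7]
TB [-35.4  99.4]
bedTL [33.7 59.7]
bedTB [-34.8  61.5]
RL [  33.4 -109.9]
RB [ -33.4 -109.1]
cop [17.6 31. ]
bra [ 1.5 39.5]
ste [-18.   34.4]
knob [  0.4 -46.8]
mark [-38.  -76.9]
ptr [-26.2 -47.5]
s1 [ 51.6 213. ]
s2 [ 51.3 191.8]
s3 [-11.7 210.6]
s4 [-11.3 190.8]
```

Emit:
carry_out([
  [-1, 0, 0, 0, 0.178],
  [-1, 1, -1, 0, 0],
  [-1, 1, -1, 0, 0],
  [-1, 1, -1, 0, 0],
  [-1, 1, -1, 0, 0],
  [-1, 1, -1, 0, 0],
  [-1, 1, -1, 0, 0],
  [-1, 1, -1, 0, 0],
])

```text
time_s: 1.1
position: [0.3303, -0.395, 0.2265]
tool_rot: [-180.0, 0.0, 9.2]
wrist_force: [0.4, -0.2, -0.4]
finger_gap: 0.0919
gripper_force: 0.0
```

Emit:
carry_out([
  [-1, 1, -1, 0, 0],
  [-1, 1, -1, 0, 0],
  [-1, 1, -1, 0, 0],
  [-1, 1, -1, 0, 0],
  [-1, 1, -1, 0, 0],
  [-1, 0.5, -1, 0, 0],
  [-1, 0.3, -1, 0, 0],
  [-1, 0, -1, 0, 0],
])

```text
time_s: 2.1
position: [0.4411, -0.1743, 0.2264]
tool_rot: [-180.0, 0.0, 9.3]
wrist_force: [0.2, 0.6, 1.0]
finger_gap: 0.0916
gripper_force: 0.0
```

Emit:
carry_out([
  [-1, 0, -1, 0, 0],
  [-1, 0, 0, 0, 0],
  [-1, 0, 0, 0, 0],
])

```text
time_s: 2.48
position: [0.4369, -0.1515, 0.2267]
tool_rot: [180.0, 0.0, 9.2]
wrist_force: [0.2, -0.8, -0.5]
finger_gap: 0.0916
gripper_force: 0.0
```

```bash
python3 - <<'E'
from h import *
d=shot('wrist','w1'); print(d['fov_y'],np.round(d['cam_to_world'],3)); s=ctrl.observe(); print(s['time_s'],s['position'],s['tool_rot'])
t=load('top0'); print(at(t,137,238,0),at(t,182,200,0.0))
E
```

```text
58.21826258283258 [[ 0.16   0.94   0.3    0.519]
 [-0.987  0.152  0.049 -0.139]
 [ 0.001 -0.304  0.953  0.384]
 [ 0.     0.     0.     1.   ]]
2.525 [ 0.43690683 -0.15178663  0.22664751] [1.79980627e+02 8.95369940e-03 9.15734203e+00]
[0.46253817 0.31701834 0.        ] [0.55213877 0.20912052 0.        ]
```

View pics/w1.png

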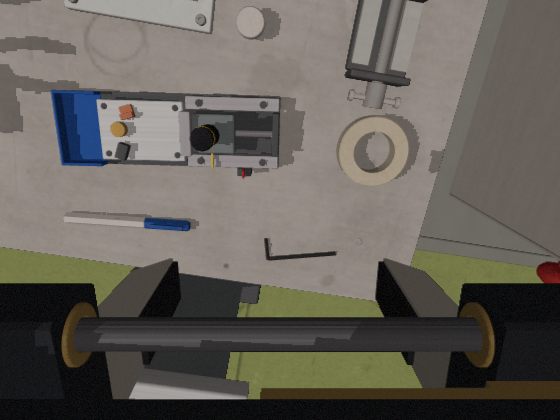

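The wrist view shows the fixture whole: the knob top is at (203,138), the pointer tip (212,165), the red mark (244,174), and the offcuts are at (126,112), (118,130) and (123,150). I'll refine these by colour.

```bash
python3 - <<'E'
from h import *
d=load('w1'); hsv=cv2.cvtColor(d['img'],cv2.COLOR_RGB2HSV)
def blob(lo,hi,box):
    x0,x1,y0,y1=box; m=cv2.inRange(hsv[y0:y1,x0:x1],lo,hi); ys,xs=np.nonzero(m); 
    return xs.mean()+x0,ys.mean()+y0,xs.min()+x0,xs.max()+x0,ys.min()+y0,ys.max()+y0,len(xs)
mk=blob((0,150,80),(5,255,255),(236,252,164,182)); pt=blob((20,120,100),(35,255,255),(206,220,152,172)); print(mk,pt)
yaw=np.radians(7.73); O=np.array([.46632,-.03514]); ey=np.array([-np.sin(yaw),np.cos(yaw)]); ex=np.array([np.cos(yaw),np.sin(yaw)])
F=lambda p: np.round([ex@(p[:2]-O)*1e3,ey@(p[:2]-O)*1e3],1)
for n,u,v,z in [('mark',mk[0],mk[1],.02),('marktop',mk[0],mk[4],.026),('ptr',pt[0],pt[1],.022),('ptip',pt[0]+.5,pt[5],.022),('knob',203,137,.074),('cop',126,112,.028),('bra',118,130,.028),('ste',123,151,.028),('TL',52,92,.02),('TB',60,166,.02),('RL',280,97,.018),('RB',280,167,.018)]:
    p=at(d,u,v,z); print(n,np.round(p,4),F(p))
im=d['img'][85:185,45:290,::-1]; cv2.imwrite('pics/w1c.png',cv2.resize(im,None,fx=3.2,fy=3.2,interpolation=cv2.INTER_CUBIC))
E
```

```text
(np.float64(242.95238095238096), np.float64(173.33333333333334), np.int64(242), np.int64(244), np.int64(170), np.int64(177), 21) (np.float64(211.97222222222223), np.float64(160.30555555555554), np.int64(211), np.int64(213), np.int64(153), np.int64(167), 36)
mark [ 0.4401 -0.1181  0.02  ] [-37.1 -78.7]
marktop [ 0.4447 -0.118   0.026 ] [-32.6 -79.2]
ptr [ 0.4484 -0.0871  0.022 ] [-24.7 -49.1]
ptip [ 0.442  -0.0883  0.022 ] [-31.2 -49.4]
knob [ 0.4763 -0.0854  0.074 ] [  3.1 -51.2]
cop [ 0.4811 -0.0059  0.028 ] [18.6 27. ]
bra [0.4638 0.0007 0.028 ] [ 2.3 35.9]
ste [ 0.445  -0.0045  0.028 ] [-17.   33.2]
TL [0.4873 0.0647 0.02  ] [34.2 96.2]
TB [0.4189 0.0584 0.02  ] [-34.4  99.1]
RL [ 0.5163 -0.1424  0.018 ] [  35.1 -113. ]
RB [ 0.4517 -0.1529  0.018 ] [ -30.3 -114.8]
```

Emit:
carry_out([
  [-1, 0.5, -1, 0, 0],
  [-1, 0.5, -1, 0, 0],
  [-1, 0.5, -1, 0, 0],
  [-1, 0.5, -1, 0, 0],
  [-1, 0.5, -1, 0, 0],
  [-1, 0.4, -1, 0, 0],
  [-1, 0, -1, 0, 0],
  [-1, 0, -1, 0.5, 0],
])

```text
time_s: 3.52
position: [0.4775, 0.0582, 0.2145]
tool_rot: [180.0, -0.1, 9.1]
wrist_force: [-0.1, 0.4, -0.2]
finger_gap: 0.0917
gripper_force: 0.0
```

Emit:
carry_out([
  [-1, 0, -1, 0.5, 0],
  [-1, 0, -1, 0.5, 0],
  [-1, 0, -1, 0.5, 0],
  [-1, 0, -1, 0.5, 0],
  [-1, 0, -0.44, 0.5, 0],
  [-1, 0, 0, 0, 0],
  [-1, 0, 0, 0, 0],
])

```text
time_s: 4.4
position: [0.4592, 0.1666, 0.1519]
tool_rot: [180.0, -0.0, 9.1]
wrist_force: [0.4, 0.0, 0.0]
finger_gap: 0.0917
gripper_force: 0.0
```

```bash
python3 - <<'E'
from h import *
d=shot('wrist','w2'); s=ctrl.observe(); print(s['time_s'],s['position'],s['tool_rot'])
for p in ([.459,.167,.055],):
    print(proj(d,p))
hsv=cv2.cvtColor(d['img'],cv2.COLOR_RGB2HSV)
m=cv2.inRange(hsv,(5,150,80),(20,255,255))
n,l,st,c=cv2.connectedComponentsWithStats(m); 
for i in range(1,n):
    if st[i,4]>150: print(st[i],c[i])
E
```

```text
4.45 [0.45925097 0.16661773 0.15203229] [ 1.79972005e+02 -2.31969184e-02  9.12589564e+00]
(np.float64(275.0040800494905), np.float64(216.81033327003328))
[ 261  160   29   93 2365] [274.83128964 208.30443975]
```

View pics/w2.png

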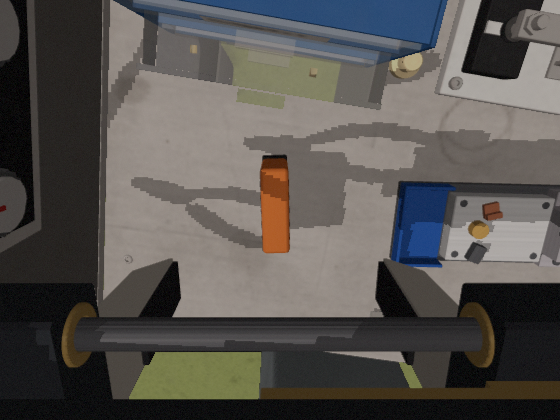

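The scraper is seen upright, its top spanning about rows 170–252 and columns 261–289, midway between the fingers. I'll check the ends against its size.

```bash
python3 - <<'E'
from h import *
d=load('w2')
for u,v,z in [(262,252.5,.055),(290,252.5,.055),(276,252.5,.055),(275,155,0),(262,185,.055),(289,185,.055)]: print(u,v,np.round(at(d,u,v,z),4))
y=np.radians(9.1)
for x in (-.033,.033): print(proj(d,[.459+x*np.cos(y),.167+x*np.sin(y),.055]),proj(d,[.459+x*np.cos(y),.167+x*np.sin(y),.0]))
E
```

```text
262 252.5 [0.4304 0.1721 0.055 ]
290 252.5 [0.4336 0.1519 0.055 ]
276 252.5 [0.432 0.162 0.055]
275 155 [0.4937 0.1728 0.    ]
262 185 [0.4804 0.1795 0.055 ]
289 185 [0.4833 0.1611 0.055 ]
(np.float64(275.0780124436624), np.float64(259.48801866497814)) (np.float64(275.4258143772998), np.float64(233.05257025634958))
(np.float64(274.92437529020356), np.float64(170.8005336493286)) (np.float64(275.3207514096188), np.float64(157.6694131899879))
```

Emit:
carry_out([
  [-1, 0, 0, 1, 0],
  [-1, 0, 0, 1, 0],
  [-1, 0, 0, 1, 0],
  [-1, 0, 0, 0.8, 0],
  [-1, 0, 0, 0, 0],
])

```text
time_s: 5.08
position: [0.4583, 0.1666, 0.0561]
tool_rot: [179.9, 0.1, 9.2]
wrist_force: [-0.1, 0.1, 0.7]
finger_gap: 0.0916
gripper_force: 0.0
```

Emit:
carry_out([
  [-1, 0.14, 0, 0.7, 0],
  [-1, 0, 0, 0.66, 0],
  [-1, 0, 0, 0, 0],
  [1, 0, 0, 0, 0],
  [1, 0, 0, 0, 0],
  [1, 0, 0, 0, 0],
  [1, 0, 0, 0, 0],
  [1, 0, 0, 0, 0],
], grip_force=25)

```text
time_s: 6.08
position: [0.4622, 0.1683, 0.0228]
tool_rot: [180.0, -0.0, 9.2]
wrist_force: [-0.2, -0.7, 0.2]
finger_gap: 0.0464
gripper_force: 0.0
```

Emit:
carry_out([
  [1, 0, 0, 0, 0],
  [1, 0, 0, 0, 0],
])

```text
time_s: 6.32
position: [0.4621, 0.1683, 0.0227]
tool_rot: [180.0, 0.0, 9.2]
wrist_force: [-0.3, 0.2, -0.9]
finger_gap: 0.0262
gripper_force: 0.0
```

Emit:
carry_out([
  [1, 0, 0, 0, 0],
  [1, 0, 0, 0, 0],
  [1, 0, 0, 0, 0],
  [1, 0, 0, -0.4, 0.027],
  [1, 0, 0, -1, 0],
  [1, 0, 0, -1, 0],
  [1, 0, 0, 0, 0],
])

```text
time_s: 7.2
position: [0.4634, 0.1689, 0.0848]
tool_rot: [-180.0, -0.2, 7.9]
wrist_force: [0.4, -0.4, -1.8]
finger_gap: 0.0199
gripper_force: 24.9
```

Emit:
carry_out([
  [1, -0.15, 1, 0, 0],
  [1, -0.15, 1, 0, 0],
  [1, -0.15, 1, 0, 0],
  [1, -0.15, 1, 0, 0],
  [1, -0.15, 1, 0, 0],
  [1, -0.15, 1, 0, 0],
  [1, -0.1, 1, 0, 0],
  [1, 0, 0.9, 0, 0],
])

```text
time_s: 8.2
position: [0.4642, -0.0319, 0.0822]
tool_rot: [180.0, 0.1, 8.0]
wrist_force: [0.7, 0.5, -1.0]
finger_gap: 0.0197
gripper_force: 24.9
```

Emit:
carry_out([
  [1, 0, 0, 0, 0],
  [1, 0, 0, 0, 0],
])

```text
time_s: 8.45
position: [0.4645, -0.03, 0.0824]
tool_rot: [-180.0, 0.0, 8.0]
wrist_force: [0.4, 0.7, -1.1]
finger_gap: 0.0201
gripper_force: 24.9
```

```bash
python3 - <<'E'
from h import *
d=shot('wrist','w3'); shot('side','side3'); s=ctrl.observe(); print(s['time_s'],s['position'],s['tool_rot'])
E
```

```text
8.55 [ 0.46466621 -0.02968508  0.08259133] [-1.79974304e+02  1.26012958e-02  8.07934276e+00]
```

View pics/w3.png

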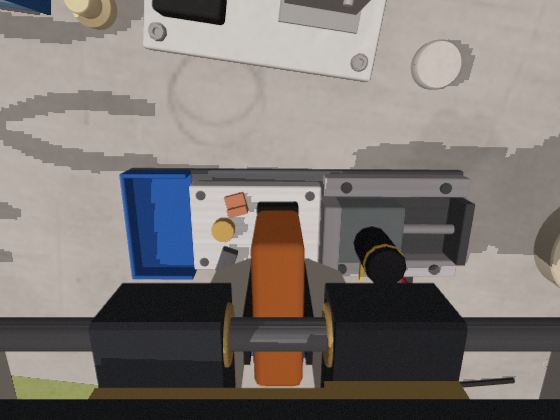

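The scraper is held over the bed between the offcuts at (236,205), (222,231) and (228,257) and the jaw plate at column 323. I'll check the fixture pose from the visible corners.

```bash
python3 - <<'E'
from h import *
d=load('w3'); T=np.array([.4647,-.0297]); yaw=np.radians(8.0); ey=np.array([-np.sin(yaw),np.cos(yaw)]); ex=np.array([np.cos(yaw),np.sin(yaw)])
for n,u,v,z in [('T +35,101',123,171,.02),('TB -35,101',133,278,.02),('edge y60',191,180,.02),('edge y60',194,275,.02),('bedR -20?',321,182,.02),('cop',244,205,.028),('coprear',247,213,.028),('bra',235,231,.024),('ste rear',238,252,.028),('plate',324,200,.037),('rail +35,-111',470,178,.018)]:
    p=at(d,u,v,z)[:2]; print(n,np.round(p,4),'rel tool',np.round([ex@(p-T)*1e3,ey@(p-T)*1e3],1))
E
```

```text
T +35,101 [0.4912 0.0644] rel tool [39.4 89.5]
TB -35,101 [0.4216 0.0569] rel tool [-30.6  91.8]
edge y60 [0.4914 0.0243] rel tool [34.  49.8]
edge y60 [0.4292 0.0181] rel tool [-28.5  52.2]
bedR -20? [ 0.5009 -0.0523] rel tool [ 32.8 -27.4]
cop [ 0.4828 -0.0089] rel tool [20.9 18. ]
coprear [ 0.4782 -0.0112] rel tool [16.  16.4]
bra [ 0.4645 -0.0052] rel tool [ 3.2 24.3]
ste rear [ 0.4527 -0.0087] rel tool [-8.9 22.5]
plate [ 0.4947 -0.0532] rel tool [ 26.4 -27.4]
rail +35,-111 [ 0.5153 -0.1403] rel tool [  34.7 -116.6]
```

Emit:
carry_out([
  [1, 0.1, 0.2, 0, 0],
  [1, 0, 0, 0.6, 0],
  [1, 0, 0, 0.6, 0],
  [1, 0, 0, 0.3, 0],
  [1, 0, 0, 0, 0],
  [1, 0, 0, 0, 0],
])

```text
time_s: 9.3
position: [0.4682, -0.0353, 0.0453]
tool_rot: [180.0, -0.0, 8.0]
wrist_force: [-0.1, -0.3, -0.0]
finger_gap: 0.02
gripper_force: 24.9
```

Emit:
carry_out([
  [1, 0, -0.2, 0.04, 0],
  [1, 0, -0.3, 0, 0],
  [1, 0, -0.3, 0, 0],
  [1, 0, -0.3, 0, 0],
  [1, 0, -0.3, 0, 0],
  [1, 0, -0.3, 0, 0],
  [1, 0, -0.3, 0, 0],
  [1, 0, 0, 0, 0],
])

```text
time_s: 10.3
position: [0.461, 0.0149, 0.0442]
tool_rot: [-180.0, -0.0, 8.1]
wrist_force: [0.1, -0.7, -0.8]
finger_gap: 0.0203
gripper_force: 24.9
```

Emit:
carry_out([
  [1, 0, -0.2, 0, 0],
  [1, 0, -0.2, 0, 0],
  [1, 0, 0, 0, 0],
  [1, 0, 0, 0, 0],
])

```text
time_s: 10.8
position: [0.4597, 0.024, 0.0442]
tool_rot: [180.0, 0.0, 8.0]
wrist_force: [-0.2, 0.5, -0.6]
finger_gap: 0.0197
gripper_force: 24.9
```

```bash
python3 - <<'E'
from h import *
d=shot('wrist','w4'); s=ctrl.observe(); print(s['time_s'],s['position'],s['tool_rot'],s['wrist_force'])
cv2.imwrite('pics/w4c.png',cv2.resize(d['img'][120:320,100:480,::-1],None,fx=2,fy=2))
E
```

```text
10.85 [0.45971073 0.02383139 0.04422063] [1.79989474e+02 1.70184978e-04 7.99195144e+00] [-1.38303269 -0.75997915 -1.34281342]
```

View pics/w4c.png

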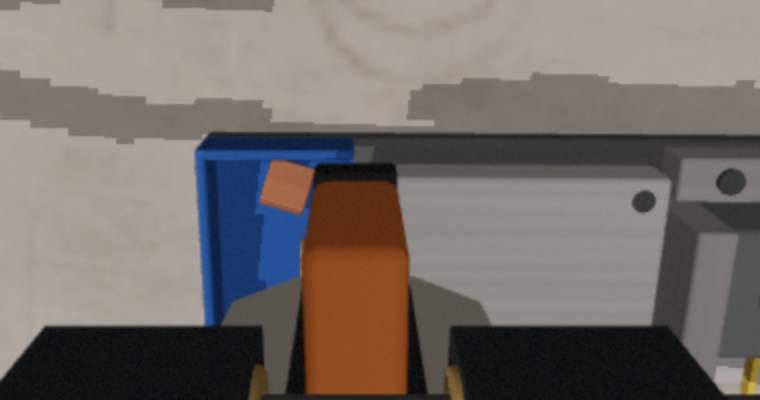

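Emit:
carry_out([
  [1, 0, 0, -0.8, 0],
  [1, 0, 0, -0.8, 0],
  [1, 0.15, -1, 0, 0],
  [1, 0.15, -1, 0, 0],
  [1, 0.15, -1, 0, 0],
  [1, 0.15, -1, 0, 0],
  [1, 0.15, -1, 0, 0],
  [1, 0.15, -0.7, 0, 0],
])

```text
time_s: 11.85
position: [0.4621, 0.1693, 0.0842]
tool_rot: [-180.0, -0.0, 8.0]
wrist_force: [0.0, -0.1, -1.0]
finger_gap: 0.0199
gripper_force: 24.9
```

Emit:
carry_out([
  [1, 0, 0, 0, 0],
  [1, 0, 0, 0.8, 0],
  [1, 0, 0, 0.8, 0],
  [1, 0, 0, 0.4, 0],
  [1, 0, 0, 0.2, 0],
  [1, 0, 0, 0, 0],
])

```text
time_s: 12.6
position: [0.4622, 0.168, 0.0293]
tool_rot: [180.0, 0.0, 8.0]
wrist_force: [0.5, -0.9, -1.4]
finger_gap: 0.0197
gripper_force: 24.9
```

```bash
python3 - <<'E'
from h import *
d=shot('wrist','w5'); s=ctrl.observe(); print(s['time_s'],s['position'],s['tool_rot'],s['wrist_force'])
cv2.imwrite('pics/w5c.png',cv2.resize(d['img'][100:320,200:560,::-1],None,fx=2.2,fy=2.2))
E
```

```text
12.65 [0.46238836 0.16824065 0.02956003] [-1.79999938e+02 -2.49280862e-02  7.99551784e+00] [ 0.77318988 -0.47578157 -0.9943838 ]
```

View pics/w5c.png

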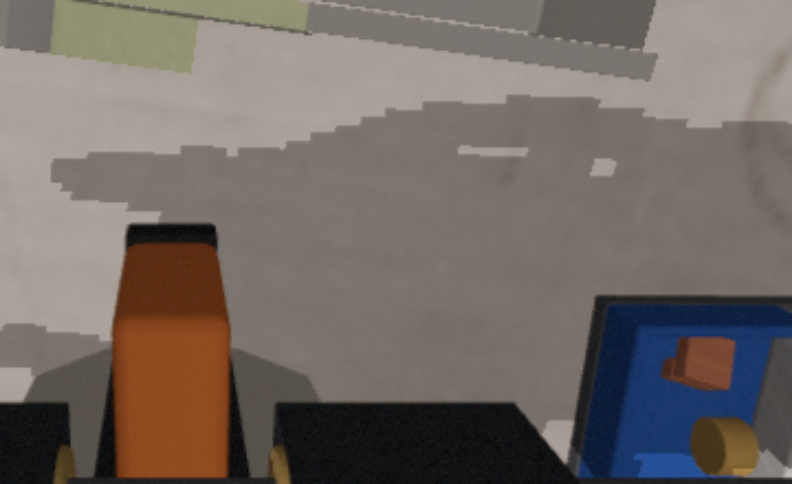

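Copper and brass lie in the trough; the finger hides the steel. I'll check it by colour from the top camera before letting go.

```bash
python3 - <<'E'
from h import *
d=shot('top','t6'); 
cv2.imwrite('pics/t6c.png',cv2.resize(d['img'][205:265,180:340,::-1],None,fx=5,fy=5,interpolation=cv2.INTER_CUBIC))
g=cv2.cvtColor(d['img'],cv2.COLOR_RGB2HSV)
print(g[226:254,243:263,1]); 
E
```

```text
[[ 99 170 208 199 217 196 204 197 195 191 214 220 189 193 118   3   6   9
    3  10]
 [209 197 191 227 195 161 125 129 160 165 190 202 203 206 100  12  11   9
    7   6]
 [199 207 204 200 149 102 159 152  93  72 154 203 200 194  88  12   9   2
    9  10]
 [202 208 196 208 139 111 160 157 157 127 153 191 208 199 128   5   8   6
    5  13]
 [205 197 207 201 104 160 165 164 161 128 193 204 201 216 164  28   9   5
    2   9]
 [204 199 199 195  96 163 162 168 164 117 194 196 199 200 165  35  10  10
   10  10]
 [196 200 202 183  93 154 158 155 157 102 200 199 197 203 190  51  10  10
   10   9]
 [207 212 209 210 144  61  71 117 115  62 196 216 196 205 199  52   9   9
    9   7]
 [203 197 197 210 201 197 196 185 159 203 194 207 197 202 198  82  10  10
    9   9]
 [200 196 198 201 208 199 205 205 195 200 184 185 179 185 201  99  10  10
    7   8]
 [202 201 204 197 201 201 208 196 204 169  23  14  65 103 199 130   9   7
    9   9]
 [203 201 207 194 199 203 191 201 200  86 166 170 143  81 194 161  28  13
    7   9]
 [193 201 206 199 196 198 190 200 208 100 163 171 147  72 200 181  36   8
   10 
[... 580 characters left out ...]
 165  40
    4   4]
 [205 196 203 201 199 200 201 187 101   0   8  20 164 200 201 199 179  55
    4   5]
 [190 211 206 205 208 203 202 179  70   6   5  14 111 206 200 210 197  53
    5   9]
 [142 205 201 202 209 207 200 191 122   0   5   5  55 204 211 204 198  82
    4   6]
 [ 91 198 198 207 204 195 191 194 128   5  11   3  38 204 197 202 209 106
    3   6]
 [ 90 204 210 210 208 214 205 198 158   6  11   8  26 185 199 204 200 145
    6   5]
 [ 68 205 215 194 205 200 193 209 167  28  29  35  42 204 193 197 202 183
   72   5]
 [ 11 198 212 205 197 196 199 200 194 142 158 189 196 199 201 194 201 175
   61  10]
 [  7 205 212 194 199 200 203 200 200 201 195 197 197 191 175 176 184 158
   21  20]]
```

View pics/t6c.png

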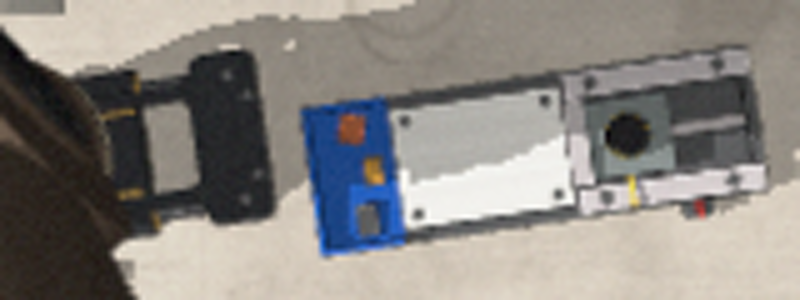

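All three offcuts are in the trough (copper (351,128), brass (375,170), steel (369,216) in the crop) and the bed is clear. Next I set the scraper down and release it.

Emit:
carry_out([
  [1, 0, 0, 0.16, 0],
  [1, 0, 0, 0.1, 0],
  [1, 0, 0, 0, 0],
])

```text
time_s: 13.08
position: [0.4621, 0.1683, 0.0227]
tool_rot: [180.0, -0.0, 8.0]
wrist_force: [0.7, 0.6, -0.6]
finger_gap: 0.0199
gripper_force: 25.0
```

Emit:
carry_out([
  [-0.3, 0, 0, 0, 0],
  [-0.3, 0, 0, 0, 0],
  [-0.3, 0, 0, 0, 0],
  [-0.3, 0, 0, 0, 0],
  [-0.3, 0, 0, 0, 0],
  [-0.3, 0, 0, 0, 0],
])

```text
time_s: 13.82
position: [0.4622, 0.1683, 0.0227]
tool_rot: [180.0, -0.0, 8.0]
wrist_force: [-0.8, 0.3, 0.5]
finger_gap: 0.0596
gripper_force: 0.0
```

Emit:
carry_out([
  [-0.3, 0, 0, -1, 0],
  [-0.3, 0, 0, -1, 0],
  [-0.3, 0, 0, -1, 0],
  [-0.3, 0, 0, -1, 0],
  [-0.3, 0, 0, -0.8, 0],
  [-0.3, -0.1, 1, 0, 0],
  [-0.3, -0.1, 1, 0, 0],
  [-0.3, -0.1, 1, 0, 0],
])

```text
time_s: 14.82
position: [0.465, 0.0922, 0.1428]
tool_rot: [180.0, -0.0, 8.0]
wrist_force: [-0.0, 0.7, 0.2]
finger_gap: 0.0598
gripper_force: 0.0
```

Emit:
carry_out([
  [-0.3, -0.1, 1, 0, 0],
  [-0.3, -0.1, 1, 0, 0],
  [-0.3, -0.1, 1, 0, 0],
  [-0.3, -0.1, 1, 0, 0],
  [-0.3, -0.1, 1, 0, 0],
  [-0.3, -0.1, 1, 0, 0],
  [-0.3, -0.1, 1, 0, 0],
  [-0.3, 0, 0, 0, 0],
])

```text
time_s: 15.82
position: [0.472, -0.0847, 0.1426]
tool_rot: [180.0, 0.0, 7.8]
wrist_force: [0.2, 0.1, 0.8]
finger_gap: 0.0595
gripper_force: 0.0
```

```bash
python3 - <<'E'
from h import *
d=shot('wrist','w7'); t=shot('top','t7'); s=ctrl.observe(); print(s['time_s'],s['position'],s['tool_rot'])
hsv=cv2.cvtColor(d['img'],cv2.COLOR_RGB2HSV)
for n,lo,hi in (('red',(0,150,70),(5,255,255)),('yel',(20,120,90),(35,255,255))):
    k,l,st,c=cv2.connectedComponentsWithStats(cv2.inRange(hsv[:300],lo,hi))
    for i in range(1,k):
        if st[i,4]>8: print(n,st[i],c[i])
hs=cv2.cvtColor(t['img'],cv2.COLOR_RGB2HSV); m=cv2.inRange(hs[215:265,180:215],(5,150,80),(20,255,255)); ys,xs=np.nonzero(m); print(cv2.minAreaRect(np.stack([xs+180,ys+215],1).astype(np.float32)))
print(proj(d,[.4748,-.0836,.074]))
E
```

```text
15.925 [ 0.47208623 -0.08229407  0.14269126] [-1.79979104e+02  1.80062484e-03  7.99004286e+00]
red [228   0  75  10 424] [274.41273585   2.9504717 ]
red [311 245   3  11  28] [312.         250.14285714]
yel [266 209   8   3   9] [269.66666667 209.66666667]
yel [260 212   5   7   9] [261.77777778 214.88888889]
yel [274 240   2   5  10] [274.5 242. ]
((196.30003356933594, 238.4000244140625), (27.41167449951172, 11.163125038146973), 82.87498474121094)
(np.float64(274.36970479043185), np.float64(226.07491496559535))
```

Emit:
carry_out([
  [-0.3, 0.1, 0.07, 0.5, 0],
  [-0.3, 0, 0, 0.8, 0],
  [-0.3, 0, 0, 0.8, 0],
  [-0.3, 0, 0, 0.8, 0],
  [-0.3, 0, 0, 0.7, 0],
  [-0.3, 0, 0, 0.36, 0],
  [-0.3, 0, 0, 0, 0],
])

```text
time_s: 16.8
position: [0.4745, -0.0836, 0.043]
tool_rot: [-180.0, 0.1, 8.1]
wrist_force: [-0.1, 0.3, 0.9]
finger_gap: 0.0596
gripper_force: 0.0
```

Emit:
carry_out([
  [1, 0, 0, 0, 0],
  [1, 0, 0, 0, 0],
  [1, 0, 0, 0, 0],
  [1, 0, 0, 0, 0],
  [1, 0, 0, 0, 0],
  [1, 0, 0, 0, 0],
  [1, 0, 0, 0, 0],
], grip_force=40)

```text
time_s: 17.68
position: [0.475, -0.0838, 0.0439]
tool_rot: [-180.0, -0.0, 8.0]
wrist_force: [-2.0, 3.5, 5.2]
finger_gap: 0.019
gripper_force: 40.0
```

Emit:
carry_out([
  [1, 0, 0.2, 0, 0],
  [1, 0, 0.2, 0, 0],
  [1, 0, 0.2, 0, 0],
  [1, 0, 0.2, 0, 0],
  [1, 0, 0.2, 0, 0],
  [1, 0, 0, 0, 0],
  [1, 0, 0, 0, 0],
])

```text
time_s: 18.55
position: [0.4783, -0.1082, 0.0439]
tool_rot: [-180.0, 0.0, 8.0]
wrist_force: [-1.5, 4.7, 6.5]
finger_gap: 0.0191
gripper_force: 40.0
```

```bash
cat > m.py <<'E'
from h import *
import sys
n=sys.argv[1]
yaw=np.radians(8.0); ey=np.array([-np.sin(yaw),np.cos(yaw)])
s=ctrl.observe(); print(s['time_s'],s['position'],s['wrist_force'],s['finger_gap'])
for cam,box in (('wrist',(150,300,200,400)),('top',(235,255,295,335))):
    d=shot(cam,cam+n); y0,y1,x0,x1=box
    hsv=cv2.cvtColor(d['img'],cv2.COLOR_RGB2HSV)[y0:y1,x0:x1]
    for nm,lo,hi,z in (('red',(0,150,70),(5,255,255),.023),('yel',(20,90,80),(35,255,255),.022)):
        k,l,st,c=cv2.connectedComponentsWithStats(cv2.inRange(hsv,lo,hi))
        for i in range(1,k):
            if st[i,4]>3: p=at(d,c[i][0]+x0,c[i][1]+y0,z); print(cam,nm,st[i]+[x0,y0,0,0,0],c[i]+[x0,y0],np.round(p,4),'fy %.1f'%(ey@p[:2]*1e3))
E
python3 m.py a
```

```text
18.55 [ 0.4782607  -0.10822726  0.04388151] [-1.46021108  4.67142039  6.48769842] 0.019141847922229487
wrist yel [256 287  44  13 141] [276.76595745 291.78723404] [ 0.461  -0.1115  0.022 ] fy -174.5
```

```bash
python3 - <<'E'
from h import *
w=load('wrista'); s=shot('side','sidea'); t=load('topa')
u,v=proj(s,[.44,-.117,.024]); print(u,v,proj(t,[.44,-.117,.024]),proj(w,[.44,-.117,.024]))
u,v=int(u),int(v); a=cv2.resize(s['img'][v-25:v+25,u-35:u+35,::-1],(420,300),interpolation=cv2.INTER_CUBIC)
b=cv2.resize(w['img'][220:320,190:330,::-1],(380,300))
u,v=map(int,proj(t,[.44,-.117,.024])); c=cv2.resize(t['img'][v-25:v+25,u-35:u+35,::-1],(420,300))
cv2.imwrite('pics/mont.png',np.vstack([np.hstack([a,b]),np.hstack([c,np.zeros((300,380,3),np.uint8)])]))
E
```

```text
348.4594271153261 213.58748933960547 (np.float64(319.990693022762), np.float64(245.76726255479912)) (np.float64(281.4629595577756), np.float64(328.8879981865948))
```

View pics/mont.png

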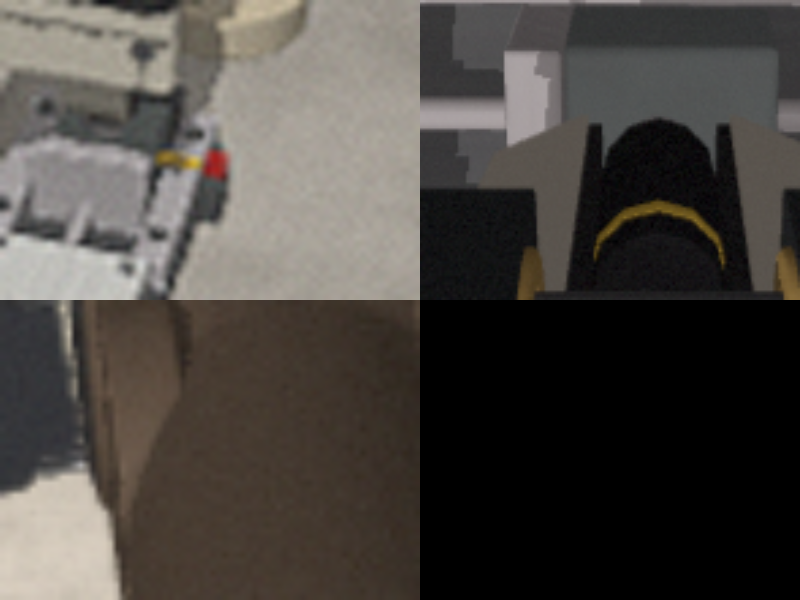

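The side view (top left) shows the yellow pointer tip at crop (203,163), just level with or slightly short of the red blade at (216,163). I'll quantify it from this camera, which sees both, using known heights.

```bash
cat > n.py <<'E'
from h import *
import sys
yaw=np.radians(8.0); ey=np.array([-np.sin(yaw),np.cos(yaw)]); ex=np.array([np.cos(yaw),np.sin(yaw)])
for fn in sys.argv[1:]:
    d=load(fn); u0,v0=313,188
    hsv=cv2.cvtColor(d['img'],cv2.COLOR_RGB2HSV)[v0:v0+60,u0:u0+60]
    r=cv2.inRange(hsv,(0,130,70),(8,255,255))|cv2.inRange(hsv,(172,130,70),(180,255,255)); y=cv2.inRange(hsv,(18,90,70),(36,255,255))
    for nm,m,zs in (('red',r,(.020,.023,.026)),('yel',y,(.022,))):
        k,l,st,c=cv2.connectedComponentsWithStats(m)
        for i in range(1,k):
            if st[i,4]>3:
                b=st[i]+[u0,v0,0,0,0]; cc=c[i]+[u0,v0]; print(fn,nm,b,np.round(cc,2))
                for z in zs: p=at(d,*cc,z)[:2]; q=at(d,cc[0],b[1]-.5,z)[:2]; print('   z',z,'fx,fy cen',np.round([ex@p*1e3,ey@p*1e3],1),'toprow',np.round(ey@q*1e3,1))
p=[.4395,-.117]; d=load('sidea')
for z in (.016,.02,.026): print(z,proj(d,p+[z]))
E
python3 n.py side0 sidea
```

```text
side0 red [347 213   4   5  15] [348.73 215.07]
   z 0.02 fx,fy cen [ 418.6 -177.6] toprow -186.5
   z 0.023 fx,fy cen [ 418.1 -173.6] toprow -182.4
   z 0.026 fx,fy cen [ 417.5 -169.5] toprow -178.3
side0 yel [324 202  10   4  23] [328.52 203.48]
   z 0.022 fx,fy cen [ 467.6 -202.9] toprow -210.1
side0 yel [336 220   8   4  19] [339.05 221.37]
   z 0.022 fx,fy cen [ 432.7 -147.9] toprow -154.0
side0 yel [313 242   6   6  25] [315.68 244.12]
   z 0.022 fx,fy cen [459.7 -65. ] toprow -72.5
sidea red [347 213   4   5  13] [348.54 214.85]
   z 0.02 fx,fy cen [ 419.2 -178.3] toprow -186.4
   z 0.023 fx,fy cen [ 418.6 -174.2] toprow -182.3
   z 0.026 fx,fy cen [ 418.  -170.1] toprow -178.2
sidea yel [339 213   8   3  18] [341.89 214.28]
   z 0.022 fx,fy cen [ 432.3 -173.3] toprow -179.4
0.016 (np.float64(348.38078433515864), np.float64(216.75469631657282))
0.02 (np.float64(348.5349748855084), np.float64(215.20619198434687))
0.026 (np.float64(348.7677515840624), np.float64(212.86846295144386))
```

Emit:
carry_out([
  [1, 0, 0.08, 0, 0],
  [1, 0, 0.08, 0, 0],
  [1, 0, 0, 0, 0],
  [1, 0, 0, 0, 0],
  [1, 0, 0, 0, 0],
  [1, 0, 0, 0, 0],
  [1, 0, 0, 0, 0],
])

```text
time_s: 19.58
position: [0.4788, -0.112, 0.0439]
tool_rot: [-180.0, 0.0, 8.0]
wrist_force: [-1.9, 4.6, 6.3]
finger_gap: 0.019
gripper_force: 40.0
```

```bash
python3 - <<'E'
from h import *
shot('side','sideb'); s=ctrl.observe(); print(s['time_s'],s['position'],s['wrist_force'],s['gripper_force'],s['qd'])
E
python3 n.py sideb
```

```text
19.625 [ 0.47877096 -0.11197098  0.04387276] [-2.26717809  5.2287771   6.06912074] 40.00146925449371 [-0.10905247 -0.05185376  0.05923864  0.1172276  -0.02546419  0.05754653
 -0.01166016]
sideb red [347 213   4   5  15] [348.53 214.87]
   z 0.02 fx,fy cen [ 419.2 -178.2] toprow -186.4
   z 0.023 fx,fy cen [ 418.6 -174.1] toprow -182.3
   z 0.026 fx,fy cen [ 418.  -170.1] toprow -178.1
sideb yel [339 212   8   3  17] [342.18 213.  ]
   z 0.022 fx,fy cen [ 432.6 -177.9] toprow -183.1
0.016 (np.float64(348.38078433515864), np.float64(216.75469631657282))
0.02 (np.float64(348.5349748855084), np.float64(215.20619198434687))
0.026 (np.float64(348.7677515840624), np.float64(212.86846295144386))
```

```bash
python3 -c "
from plant import ctrl
print(ctrl.sign_off())"
```

```text
the job is handed in; nothing more can be done
None
```

I handed the job in at 19.6 s with all three offcuts in the trough, the scraper standing upright and released, and the jaw held by its knob with the pointer measured within about 1 mm of the red mark; the hand-in gave no verdict back.

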